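# Lay out the injector press tooling on its silhouette pads

## Robot

A 6-joint arm with a two-finger parallel gripper is mounted at the origin on the work surface. World frame = base frame: x ahead of the robot, y to its left, z up, the work surface at z = 0. Lengths are in m, angles in rad, forces in N, time in s.
With the tool pointing down it reaches from about 0.35 to 0.775 m from the base axis. Payload 5.5 kg.
Tool frame: the origin (TCP) lies at the very end of the fingers, on their centre line; the grasp point (between the pads) lies 19 mm behind it; z points along the fingers, y is the line along which they close (so a half turn about z gives the same grasp; the last joint's range is limited). The gripper opens to 85 mm and grips with 20 to 120 N. Pads are 22 mm wide; open, the fingers measure 114 mm over their backs; the gripper's body (76 mm by 85 mm) begins 54 mm behind the grasp point. The pads swing forward as they close: fully open they stand 13 mm farther back than shut.
Start: joints at [-1.246, 0.313, 0.046, 1.304, 0, 1.431], TCP at [0.258, -0.514, 0.231] pointing down, gripper open.
Joint ranges: [-2.76, 2.76], [-0.86, 1.69], [-1.03, 1.26], [-2.2, 2.34], [-1.47, 1.5], [-3.14, 3.14]. Speed limits (rad/s): [2.57, 2.57, 3.14, 3.14, 3.14, 3.14].

## Interface

Orientations are given as a unit quaternion [w, x, y, z].
In Python, from workcell import get_state, read_camera, hand_in gives the robot as it stands.
- The arm moves only by the tool send_rows, never from a script. Its argument "increments" is a list of rows, each an object of numbers: "dx", "dy", "dz": the shift along the world's x, y, z in units of 25 mm (1.0 is 25 mm); "roll": the turn about the world's z in units of 8 degrees (1.0 is 8 degrees); "claw": the opening, from -1 (shut) to 1 (fully open). In form: [{"dx": .., "dy": .., "dz": .., "roll": .., "claw": ..}, ...]. A call has exactly 5 rows; each row is the pose to reach, as a shift and turn from the pose commanded when the call began; what a row does not reach only later rows make up. A row lasts 1/8 s, in which the tool goes at most 62.5 mm and 10.7 degrees, less where a joint would pass 70% of its speed; a pose out of reach is approached as far as the arm can. A call with a gripper value outside its range is refused whole. The fingers move at their own pace and stop on an object; "grip_force" is the grip in N (left out, the last holds). Time passes only in rows, so rows that repeat a pose let the fingers close, or fill a call up. It gives the time, the measured TCP pose, the force, the opening and the grip force at its end, in the units of the state.
- get_state(): the state, without advancing time (a new reading comes with each control period).
- read_camera(name): name is "side" or "top"; returns a dict with "image" (400x640x3 uint8, blue, green, red), "fx", "fy", "cx", "cy" (pixels), "world_to_cam" (4x4, takes a point from world to camera coordinates). Camera axes: x right, y up, looking along -z (the intrinsics and any distortion apply to the point x, -y, -z); pixel columns grow to the right and rows downward; lengths in m; the calibration is good to about 2 mm. A picture is of the moment at which its call begins. There is no depth.
- hand_in(): hands the job in; it is judged then, once.
The state is a dict: "clock": time; "joint_pos": joint angles; "qvel": joint speeds; "tau": joint torques, N m; "tcp_pos": TCP position; "orientation": TCP orientation; "wrist_force": force on the tool from outside, world axes, zero at the start; "ft_torque": the same for the moment, N m; "finger_gap": finger opening in m; "grip_force": force on a finger pad.
Only numpy, scipy, OpenCV 4.12 (cv2) and the standard library are available. Lean on these libraries where they do the work, as an engineer would, in place of code of your own. Each camera call takes 0.05 s, during which the arm holds its last target. There are 200 camera calls.

## Task

Clear up the injector bench: put the four loose dark steel press parts (wide sleeve, narrow sleeve, hexagon nut, clamp jaw) each on the black rubber pad that shows its silhouette in shape and size. Set each down gently (do not drop it), flat and centred over its silhouette, the jaw also lying lengthwise along its silhouette, and leave the amber glass jar standing where it is.

Things in the scene. Friction and masses are not known exactly. Their poses are not given: they have to be found in the camera images.
- wide_sleeve: Wide plain dark steel sleeve (short tube), upright: outside diameter 52 mm, bore 30 mm, height 36 mm, about 0.4 kg. Loose, standing on the bench at the start. Origin: centre of its underside; z is up.
- narrow_sleeve: Narrow plain dark steel sleeve (short tube), upright: outside diameter 34 mm, bore 18 mm, height 36 mm, about 0.2 kg. Loose, standing on the bench at the start. Origin: centre of its underside; z is up.
- nut: Dark steel hexagon nut, 38 mm across flats, 44 mm across corners, height 30 mm, with a bright chamfer ring round a dark 20 mm bore mark on top, about 0.25 kg; its x axis is square to one pair of flats (the other pairs 60 degrees apart). Loose, standing on the bench at the start. Origin: centre of its underside; z is up.
- jaw: Dark steel clamp jaw: a plain bar 70 mm long (x) by 30 mm wide (y) by 28 mm high, with two bright round bolt heads, flush with its top, about 0.42 kg; both ends are alike. Loose, standing on the bench at the start. Origin: centre of its underside; z is up.
- wide_pad: Square black rubber layout pad, 90 x 90 x 8 mm, fixed to the bench; a flat pale full-size silhouette at its centre shows the wide sleeve: a ring of 52 mm outside and 30 mm inside diameter. Origin: centre of its underside, so its flat top is 8 mm above the origin; z is up.
- narrow_pad: Square black rubber layout pad, 90 x 90 x 8 mm, fixed to the bench; a flat pale full-size silhouette at its centre shows the narrow sleeve: a ring of 34 mm outside and 18 mm inside diameter. Origin: centre of its underside, so its flat top is 8 mm above the origin; z is up.
- nut_pad: Square black rubber layout pad, 90 x 90 x 8 mm, fixed to the bench; a flat pale full-size silhouette at its centre shows the nut: a hexagon 38 mm across flats with a 20 mm dark round in it (the nut may be turned any way on it). Origin: centre of its underside, so its flat top is 8 mm above the origin; z is up.
- jaw_pad: Square black rubber layout pad, 90 x 90 x 8 mm, fixed to the bench; a flat pale full-size silhouette at its centre shows the jaw: a 70 x 30 mm bar along the pad's x axis, with two dark rounds (either end may point either way). Origin: centre of its underside, so its flat top is 8 mm above the origin; z is up.
- jar: Small amber glass jar with a white cap, 42 mm in diameter and 55 mm tall, loose, standing among the parts; not to be disturbed. Origin: centre of its underside; z is up. Also among the parts stand, playing no part, a small bright coil spring (26 mm wide, 40 mm tall) and a small brass fitting (26 mm wide, 34 mm tall).
Mind the look-alikes: they are no part of the job. Leave any blue or pink look-alike of the jaw alone. What is shaped like the narrow_pad but turquoise is not meant.

How it is judged:
At the end, for the whole second after the job is handed in: Each of the four parts stands on the top of its own pad (its underside within about 2 mm of the pad's top), upright within 0.1 rad, within 12 mm of the pad's centre; the jaw's length is within 0.25 rad of its silhouette's, either way round; all at rest (horizontal distance between wide_sleeve and wide_pad below 0.012 m and z of wide_sleeve in the frame of wide_pad between 0.006 and 0.011 m and angle between each of wide_sleeve, narrow_sleeve, nut, jaw's own z axis and vertical below 0.1 rad and linear speed of each of wide_sleeve, narrow_sleeve, nut, jaw below 0.01 m/s and angular speed of each of wide_sleeve, narrow_sleeve, nut, jaw below 0.1 rad/s and horizontal distance between narrow_sleeve and narrow_pad below 0.012 m and z of narrow_sleeve in the frame of narrow_pad between 0.006 and 0.011 m and horizontal distance between nut and nut_pad below 0.012 m and z of nut in the frame of nut_pad between 0.006 and 0.011 m and horizontal distance between jaw and jaw_pad below 0.012 m and z of jaw in the frame of jaw_pad between 0.006 and 0.011 m and angle between the x axis of jaw and the x axis of jaw_pad, either way round below 0.25 rad); the robot touches nothing.
It fails at once if the wide sleeve is dropped (falls free faster than 0.7 m/s, about 25 mm) (linear speed of wide_sleeve above 0.7 m/s and contact force between the fingers and wide_sleeve below 0.05 N).
It fails at once if the narrow sleeve is dropped (falls free faster than 0.7 m/s, about 25 mm) (linear speed of narrow_sleeve above 0.7 m/s and contact force between the fingers and narrow_sleeve below 0.05 N).
It fails at once if the nut is dropped (falls free faster than 0.7 m/s, about 25 mm) (linear speed of nut above 0.7 m/s and contact force between the fingers and nut below 0.05 N).
It fails at once if the jaw is dropped (falls free faster than 0.7 m/s, about 25 mm) (linear speed of jaw above 0.7 m/s and contact force between the fingers and jaw below 0.05 N).
It fails at once if the glass jar is shifted by more than 20 mm or tipped (distance of jar from where it was at the start of the episode above 0.02 m or angle between jar's own z axis and vertical above 0.3 rad).
It also fails if it takes over 109 s, if anything falls off the work surface, if the arm or the gripper's body presses on something with over 40 N, if the wrist force passes 120 N, or if a joint passes its speed limit or range.

## Working session

There is one attempt and no reset: what is moved stays moved. The work goes in short steps, Python scripts to look and compute and a tool call to move; the robot and the scene stay as the last step left them, time stands still between calls to the robot, and variables do not carry over. Pictures are saved under pics/ and viewed, at most 14 in all, crops included, and the job is handed in when it is done.

Besides the shell and the picture viewer there is one more tool, called after "Request:" as name(argument=value, ...), one argument or row to a line, values as JSON. send_rows: Moves the arm, as the interface text tells. Its arguments: {"type":"object","properties":{"increments":{"type":"array","items":{"type":"object","properties":{"dx":{"type":"number"},"dy":{"type":"number"},"dz":{"type":"number"},"roll":{"type":"number"},"claw":{"type":"number"}}}},"grip_force":{"type":"number"}},"required":["increments"]}

```bash
mkdir -p pics
cat > h.py <<'E'
import numpy as np, cv2
from workcell import get_state, read_camera, hand_in
def ray(c,u,v,z):
    M=np.array(c["world_to_cam"]);R=M[:3,:3];t=M[:3,3]
    d=np.array([(u-c["cx"])/c["fx"],-(v-c["cy"])/c["fy"],-1]);o=-R.T@t;w=R.T@d
    return o+w*(z-o[2])/w[2]
def proj(c,p):
    M=np.array(c["world_to_cam"]);q=M[:3,:3]@np.array(p)+M[:3,3]
    return c["cx"]+c["fx"]*q[0]/-q[2], c["cy"]-c["fy"]*q[1]/-q[2]
E
python3 - <<'E'
from h import *
for n in("top","side"):
    c=read_camera(n);print({k:(v if k!="world_to_cam" else np.round(v,3).tolist()) for k,v in c.items() if k!="image"})
    cv2.imwrite(f"pics/{n}0.png",c["image"])
    print(ray(c,320,200,0),ray(c,0,0,0),ray(c,640,400,0))
print(get_state())
E
```

```text
{'fx': 427.78693831644455, 'fy': 427.78693831644455, 'cx': 324.0629676632077, 'cy': 203.73884078050577, 'world_to_cam': [[-0.016, -1.0, 0.002, 0.077], [0.993, -0.016, 0.113, -0.469], [-0.113, 0.004, 0.994, -1.105], [0.0, 0.0, 0.0, 1.0]]}
[0.48401705 0.07978812 0.        ] [1.07499711 0.98638224 0.        ] [-0.04843565 -0.73702198  0.        ]
{'fx': 388.16828938048695, 'fy': 388.16828938048695, 'cx': 320.8936805745956, 'cy': 204.12352921701097, 'world_to_cam': [[0.984, -0.177, -0.012, -0.448], [0.109, 0.555, 0.825, -0.125], [-0.139, -0.813, 0.565, -1.043], [0.0, 0.0, 0.0, 1.0]]}
[0.48047141 0.15476399 0.        ] [-3.16979759  6.19876296  0.        ] [ 0.92960813 -0.58890227  0.        ]
{'clock': 0.1, 'joint_pos': array([-1.24560717e+00,  3.13945958e-01,  4.50956598e-02,  1.30359195e+00,
        4.06250531e-05,  1.43121568e+00]), 'qvel': array([ 0.00124317, -0.0030526 ,  0.00370655, -0.00285232,  0.00036358,
        0.00030157]), 'tau': array([ 1.82174281e-03, -4.81729174e+01,  2.99241990e+01,  1.28506799e-02,
       -1.58826138e-04, -1.47849136e-05]), 'tcp_pos': array([ 0.25759248, -0.51357148,  0.23048754]), 'orientation': array([-8.21303551e-04,  9.73119596e-01,  2.30298879e-01, -5.60397340e-05]), 'wrist_force': array([0.26006016, 0.09306141, 0.38211585]), 'ft_torque': array([ 0.00710149, -0.00602443,  0.0024863 ]), 'grip_force': 0.0, 'finger_gap': 0.08533440117275036}
```

View pics/top0.png

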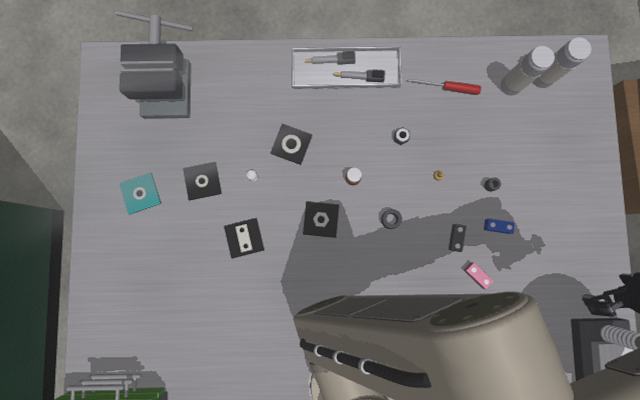

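View pics/side0.png

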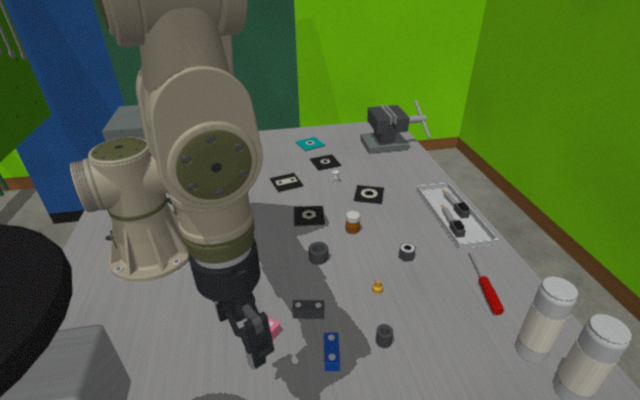

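Top view: the wide sleeve is at about (391,218), narrow sleeve (492,184), nut (402,135), jaw (457,237) and jar (354,175). The pads are wide (291,144), narrow (202,181), nut (321,219) and jaw (244,238). I'll enlarge these for precise readings.

Run:
```python
import cv2
im=cv2.imread("pics/top0.png")
def crop(n,x,y,w,h,s):
    c=cv2.resize(im[y:y+h,x:x+w],None,fx=s,fy=s,interpolation=cv2.INTER_CUBIC)
    for i in range(0,w,20):
        cv2.putText(c,str(x+i),(i*s,10),0,.35,(0,255,255),1);cv2.line(c,(i*s,0),(i*s,h*s),(0,255,255),1) if 0 else cv2.line(c,(i*s,12),(i*s,18),(0,255,255),1)
    for j in range(0,h,20): cv2.putText(c,str(y+j),(0,j*s+4),0,.35,(0,255,255),1)
    cv2.imwrite(n,c)
crop("pics/c1.png",340,110,180,150,4)
crop("pics/c2.png",170,110,180,150,4)
```

```text
(no output)
```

View pics/c1.png

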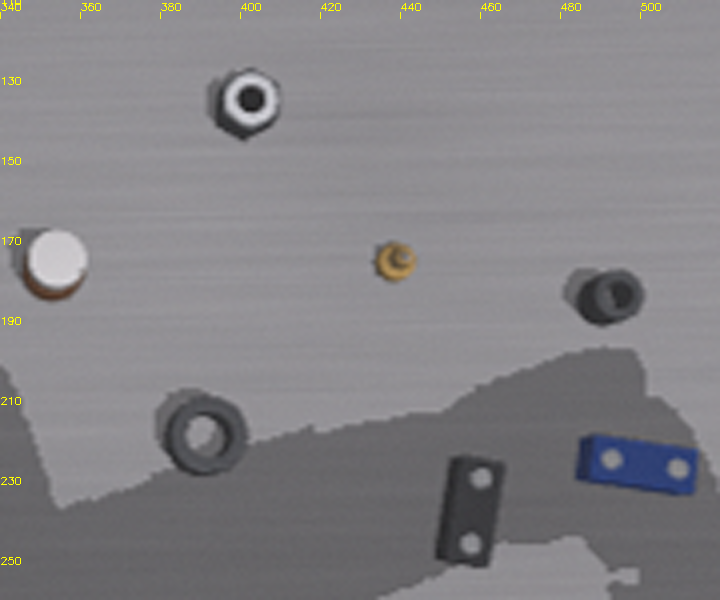

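View pics/c2.png

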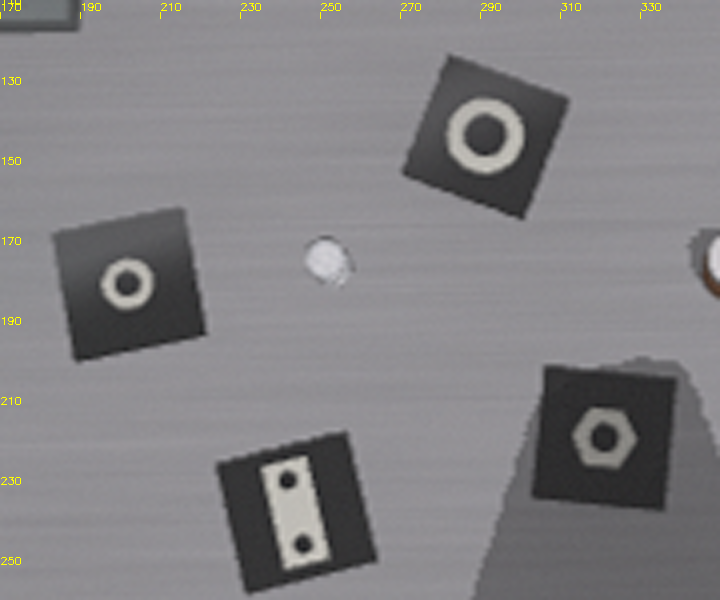

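The crops show these top-face centres in full-image pixels:

| Item | Pixel | Notes |
|---|---|---|
| Nut | (403,134.5) | Corners run along image vertical |
| Wide sleeve | (391.2,218.5) | |
| Narrow sleeve | (494,184) | |
| Jaw | (458.9,237.8) | Bolts at (460.2,229.5) and (457.5,246) |
| Wide pad | (291.5,144) | |
| Narrow pad | (201.8,181) | |
| Nut pad | (321,219.5) | |
| Jaw pad | (243.9,238) | Rounds at (242,230) and (245.7,246) |

```bash
cat > m.py <<'E'
from h import *
c=read_camera("top");s=read_camera("side")
P=dict(nut=(403,134.5,.03),wide=(391.2,218.5,.036),narrow=(494,184,.036),jaw=(458.9,237.8,.028),jb1=(460.2,229.5,.028),jb2=(457.5,246,.028),jar=(354.2,174.5,.055),
wpad=(291.5,144,.008),npad=(201.8,181,.008),nutpad=(321,219.5,.008),jpad=(243.9,238,.008),jp1=(242,230,.008),jp2=(245.7,246,.008),blue=(501,226,.028),pink=(479,275,.028),brass=(438,175,.03),spring=(251.5,175,.04))
W={}
for k,(u,v,z) in P.items():
    W[k]=p=ray(c,u-.4,v-.4,z);print(k,p.round(4),"r %.3f"%np.hypot(*p[:2]),"side",np.round(proj(s,p),1))
for a,b in(("jb1","jb2"),("jp1","jp2")):
    d=W[a]-W[b];print(a,np.hypot(*d[:2]),np.degrees(np.arctan2(d[1],d[0])))
im=cv2.resize(s["image"][130:370,240:440],None,fx=3,fy=2.5*1.2)
for k,p in W.items():
    u,v=proj(s,p);cv2.circle(im,(int((u-240)*3),int((v-130)*3)),2,(0,0,255),-1)
cv2.imwrite("pics/s1.png",im[:600])
q=get_state()["orientation"];print("yaw of y axis",np.degrees(np.arctan2(q[1]**0*(q[0]**2-q[1]**2+q[2]**2-q[3]**2),2*(q[1]*q[2]-q[0]*q[3]))))
E
python3 m.py
```

```text
nut [ 0.6553 -0.1452  0.03  ] r 0.671 side [407.1 246.6]
wide [ 0.4289 -0.1048  0.036 ] r 0.442 side [317.7 245.7]
narrow [ 0.5159 -0.3794  0.036 ] r 0.640 side [383.1 327.3]
jaw [ 0.376  -0.2818  0.028 ] r 0.470 side [307.8 303.3]
jb1 [ 0.3977 -0.2864  0.028 ] r 0.490 side [317.9 303.4]
jb2 [ 0.3547 -0.2771  0.028 ] r 0.450 side [297.8 303. ]
jar [ 0.5437 -0.0094  0.055 ] r 0.544 side [352.4 213.3]
wpad [0.6396 0.1564 0.008 ] r 0.658 side [368.3 192.4]
npad [0.541  0.3998 0.008 ] r 0.673 side [324.5 160.4]
nutpad [0.4315 0.0789 0.008 ] r 0.439 side [308.3 213.4]
jpad [0.3853 0.2851 0.008 ] r 0.479 side [285.8 180.2]
jp1 [0.4067 0.2903 0.008 ] r 0.500 side [291.9 178.8]
jp2 [0.364  0.2802 0.008 ] r 0.459 side [279.7 181.6]
blue [ 0.4052 -0.3942  0.028 ] r 0.565 side [330.9 344.7]
pink [ 0.2789 -0.3291  0.028 ] r 0.431 side [264.5 327.6]
brass [ 0.5434 -0.2342  0.03  ] r 0.592 side [375.2 276.9]
spring [0.5494 0.26   0.04  ] r 0.608 side [334.5 170.9]
jb1 0.04399594376509392 -12.226042782150891
jp1 0.043876872318074835 13.278416613366021
yaw of y axis -63.3706691502863
```

View pics/s1.png

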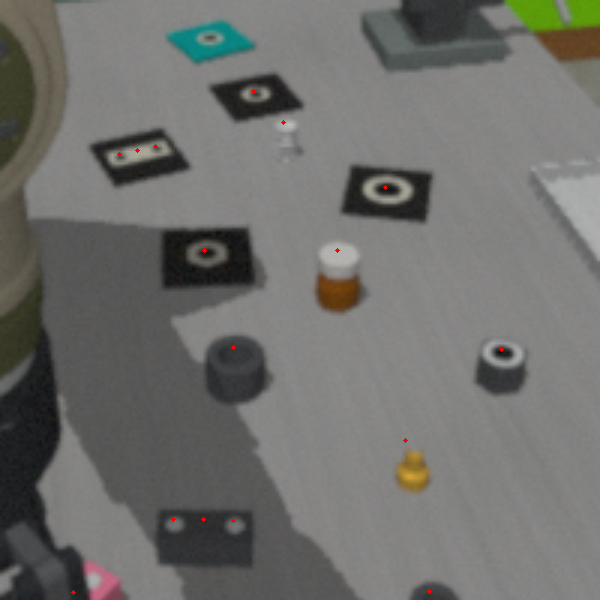

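The side view agrees with the measured points to within about 2 px. The fitted sizes also check out: bolt spacing is 44.0 mm on the jaw and 43.9 mm on its pad. I'm starting with the jaw, turning the tool by +141° so joint 6 stays in range for every part.

Request:
send_rows(
  increments=[
    {"dx": 0.9,"dy": 1.8,"dz": 0,"roll": 1.3,"claw": 0.5},
    {"dx": 1.8,"dy": 3.6,"dz": 0,"roll": 2.6,"claw": 0.5},
    {"dx": 2.8,"dy": 5.4,"dz": 0,"roll": 3.9,"claw": 0.5},
    {"dx": 3.8,"dy": 7.4,"dz": 0,"roll": 5.2,"claw": 0.5},
    {"dx": 4.74,"dy": 9.27,"dz": 0,"roll": 6.5,"claw": 0.5},
  ],
  grip_force=60,
)

```text
clock: 0.82
tcp_pos: [0.3767, -0.2806, 0.2313]
orientation: [0.0, 0.772, 0.636, 0.0]
wrist_force: [0.6, -0.1, 0.3]
finger_gap: 0.0642
grip_force: 0.0
```

Request:
send_rows(
  increments=[
    {"roll": 1.3,"claw": 0.5},
    {"roll": 2.6,"claw": 0.5},
    {"roll": 3.9,"claw": 0.5},
    {"roll": 5.2,"claw": 0.5},
    {"roll": 6.5,"claw": 0.5},
  ],
)

```text
schema error: expected keys dx, dy, dz, roll, claw
```

Request:
send_rows(
  increments=[
    {"dz": -0.9,"roll": 1.3,"claw": 0.5},
    {"dz": -1.8,"roll": 2.6,"claw": 0.5},
    {"dz": -2.7,"roll": 3.9,"claw": 0.5},
    {"dz": -3.6,"roll": 4.65,"claw": 0.5},
    {"dz": -3.6,"roll": 4.65,"claw": 0.5},
  ],
)

```text
schema error: expected keys dx, dy, dz, roll, claw
```

```bash
cat > g.py <<'E'
from h import *
from scipy.spatial.transform import Rotation as R
def st():
    s=get_state();q=s["orientation"];y=R.from_quat(np.r_[q[1:],q[0]]).as_matrix()[:,1]
    print("t",s["clock"],"tcp",s["tcp_pos"].round(4),"psi %.1f"%np.degrees(np.arctan2(y[1],y[0])),"gap",round(s["finger_gap"],4),s["grip_force"],"j6",s["joint_pos"][5].round(2),s["wrist_force"].round(1))
    return s
if __name__=="__main__": st()
E
python3 g.py
```

```text
t 0.825 tcp [ 0.3767 -0.2806  0.2313] psi -11.0 gap 0.0642 0.0 j6 0.95 [ 0.6 -0.1  0.3]
```

Request:
send_rows(
  increments=[
    {"dx": 0,"dy": 0,"dz": 0,"roll": 1.3,"claw": 0.5},
    {"dx": 0,"dy": 0,"dz": 0,"roll": 2.6,"claw": 0.5},
    {"dx": 0,"dy": 0,"dz": 0,"roll": 3.9,"claw": 0.5},
    {"dx": 0,"dy": 0,"dz": 0,"roll": 5.2,"claw": 0.5},
    {"dx": 0,"dy": 0,"dz": 0,"roll": 6.5,"claw": 0.5},
  ],
)

```text
clock: 1.45
tcp_pos: [0.3761, -0.2821, 0.2312]
orientation: [-0.0, 0.415, 0.91, 0.0]
wrist_force: [-0.1, -0.0, -0.6]
finger_gap: 0.0642
grip_force: 0.0
```

Request:
send_rows(
  increments=[
    {"dx": 0,"dy": 0,"dz": -1.2,"roll": 1.3,"claw": 0.5},
    {"dx": 0,"dy": 0,"dz": -2.4,"roll": 2.6,"claw": 0.5},
    {"dx": 0,"dy": 0,"dz": -3.6,"roll": 3.9,"claw": 0.5},
    {"dx": 0,"dy": 0,"dz": -4.8,"roll": 4.6,"claw": 0.5},
    {"dx": 0,"dy": 0,"dz": -5.2,"roll": 4.6,"claw": 0.5},
  ],
)

```text
clock: 2.08
tcp_pos: [0.3752, -0.2812, 0.0996]
orientation: [-0.001, 0.11, 0.994, 0.001]
wrist_force: [-0.3, -0.5, -0.4]
finger_gap: 0.064
grip_force: 0.0
```

Run:
```python
from g import *
s=st();c=read_camera("side");cv2.imwrite("pics/s2.png",cv2.resize(c["image"][200:380,200:440],None,fx=3,fy=3))
```

```text
t 2.075 tcp [ 0.3752 -0.2812  0.0996] psi 77.4 gap 0.064 0.0 j6 -0.59 [-0.3 -0.5 -0.4]
```

View pics/s2.png

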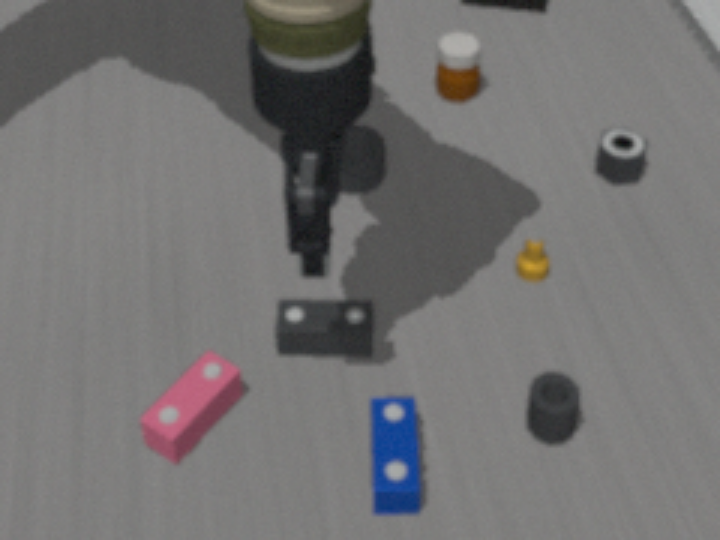

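The gripper is aligned above the jaw, with the finger at about crop (312,270) and the jaw centre at (325,325). Next I descend and grip.

Request:
send_rows(
  increments=[
    {"dx": 0,"dy": 0,"dz": -1.2,"roll": 0,"claw": 0.5},
    {"dx": 0,"dy": 0,"dz": -2.4,"roll": 0,"claw": 0.5},
    {"dx": 0,"dy": 0,"dz": -3.4,"roll": 0,"claw": 0.5},
    {"dx": 0,"dy": 0,"dz": -3.8,"roll": 0,"claw": 0.5},
    {"dx": 0,"dy": 0,"dz": -3.8,"roll": 0,"claw": 0.2},
  ],
)

```text
clock: 2.75
tcp_pos: [0.3764, -0.2825, 0.0066]
orientation: [-0.0, 0.11, 0.994, 0.0]
wrist_force: [-0.2, -0.2, 0.0]
finger_gap: 0.0516
grip_force: 0.0
```

Request:
send_rows(
  increments=[
    {"dx": 0,"dy": 0,"dz": 0,"roll": 0,"claw": -0.2},
    {"dx": 0,"dy": 0,"dz": 0,"roll": 0,"claw": -0.6},
    {"dx": 0,"dy": 0,"dz": 0,"roll": 0,"claw": -1},
    {"dx": 0,"dy": 0,"dz": 0,"roll": 0,"claw": -1},
    {"dx": 0,"dy": 0,"dz": 0,"roll": 0,"claw": -1},
  ],
)

```text
clock: 3.38
tcp_pos: [0.3771, -0.2834, 0.0078]
orientation: [0.001, 0.11, 0.994, -0.001]
wrist_force: [-1.4, -1.4, 6.4]
finger_gap: 0.0286
grip_force: 60.6
```

Request:
send_rows(
  increments=[
    {"dx": 0,"dy": 0,"dz": 0,"roll": 0,"claw": -1},
    {"dx": 0,"dy": 0,"dz": 0.3,"roll": 0,"claw": -1},
    {"dx": 0,"dy": 0,"dz": 1,"roll": 0,"claw": -1},
    {"dx": 0,"dy": 0,"dz": 2,"roll": 0,"claw": -1},
    {"dx": 0,"dy": 0,"dz": 3,"roll": 0,"claw": -1},
  ],
)

```text
clock: 4.0
tcp_pos: [0.3757, -0.2817, 0.082]
orientation: [-0.001, 0.109, 0.994, 0.001]
wrist_force: [0.2, -0.5, -4.1]
finger_gap: 0.0289
grip_force: 59.8
```

```bash
python3 g.py
```

```text
t 4.0 tcp [ 0.3757 -0.2817  0.082 ] psi 77.4 gap 0.0289 59.75391626358032 j6 -0.6 [ 0.2 -0.5 -4.1]
```

Request:
send_rows(
  increments=[
    {"dx": 0,"dy": 1,"dz": 1,"roll": 0.2,"claw": -1},
    {"dx": 0.2,"dy": 2.4,"dz": 2,"roll": 0.4,"claw": -1},
    {"dx": 0.4,"dy": 4.2,"dz": 2,"roll": 0.6,"claw": -1},
    {"dx": 0.4,"dy": 6,"dz": 2,"roll": 0.8,"claw": -1},
    {"dx": 0.4,"dy": 8,"dz": 2,"roll": 1,"claw": -1},
  ],
)

```text
clock: 4.62
tcp_pos: [0.3858, -0.0809, 0.1315]
orientation: [0.0, 0.04, 0.999, 0.0]
wrist_force: [0.6, 0.9, -4.3]
finger_gap: 0.029
grip_force: 60.1
```

Request:
send_rows(
  increments=[
    {"dx": 0,"dy": 2,"dz": 0,"roll": 0.4,"claw": -1},
    {"dx": 0,"dy": 4,"dz": 0,"roll": 0.8,"claw": -1},
    {"dx": 0,"dy": 6,"dz": 0,"roll": 1.2,"claw": -1},
    {"dx": 0,"dy": 8,"dz": 0,"roll": 1.6,"claw": -1},
    {"dx": 0,"dy": 10,"dz": 0,"roll": 2,"claw": -1},
  ],
)

```text
clock: 5.25
tcp_pos: [0.3855, 0.1693, 0.1315]
orientation: [-0.0, -0.101, 0.995, 0.0]
wrist_force: [0.7, 0.7, -4.7]
finger_gap: 0.0287
grip_force: 60.0
```

Request:
send_rows(
  increments=[
    {"dx": 0,"dy": 1.8,"dz": 0,"roll": 0.2,"claw": -1},
    {"dx": 0,"dy": 3.4,"dz": -0.4,"roll": 0.24,"claw": -1},
    {"dx": 0,"dy": 4.5,"dz": -1.2,"roll": 0.24,"claw": -1},
    {"dx": 0,"dy": 4.7,"dz": -2,"roll": 0.24,"claw": -1},
    {"dx": 0,"dy": 4.7,"dz": -2.5,"roll": 0.24,"claw": -1},
  ],
)

```text
clock: 5.88
tcp_pos: [0.3851, 0.2852, 0.0678]
orientation: [-0.001, -0.117, 0.993, -0.0]
wrist_force: [-0.6, 0.0, -3.6]
finger_gap: 0.0288
grip_force: 60.3
```

Run:
```python
from g import *
s=st();c=read_camera("side");cv2.imwrite("pics/s3.png",cv2.resize(c["image"][100:280,180:420],None,fx=3,fy=3))
```

```text
t 5.875 tcp [0.3851 0.2852 0.0678] psi 103.4 gap 0.0288 60.259151458740234 j6 0.24 [-0.6  0.  -3.6]
```

View pics/s3.png

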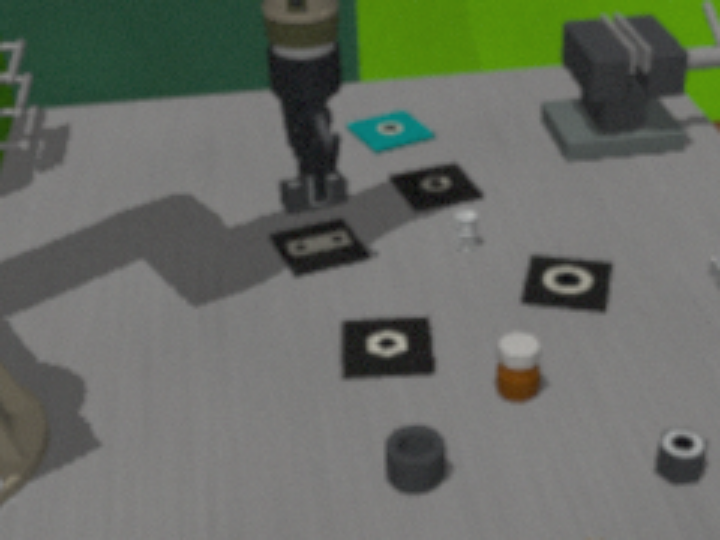

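The jaw hangs level over its silhouette, with the jaw at crop (313,195) and the pad at (320,243). I'll lower it slowly.

Request:
send_rows(
  increments=[
    {"dx": 0,"dy": 0,"dz": -0.7,"roll": 0,"claw": -1},
    {"dx": 0,"dy": 0,"dz": -1.3,"roll": 0,"claw": -1},
    {"dx": 0,"dy": 0,"dz": -1.7,"roll": 0,"claw": -1},
    {"dx": 0,"dy": 0,"dz": -2.0,"roll": 0,"claw": -1},
    {"dx": 0,"dy": 0,"dz": -2.1,"roll": 0,"claw": -1},
  ],
)

```text
clock: 6.55
tcp_pos: [0.3861, 0.285, 0.016]
orientation: [-0.0, -0.116, 0.993, -0.0]
wrist_force: [-0.0, 0.4, -4.1]
finger_gap: 0.0288
grip_force: 60.3
```

```bash
python3 g.py
```

```text
t 6.55 tcp [0.3861 0.285  0.016 ] psi 103.3 gap 0.0288 60.34843683242798 j6 0.24 [-0.   0.4 -4.1]
```

Not touching yet, so I'll go 1.5 mm lower and then release.

Request:
send_rows(
  increments=[
    {"dx": 0,"dy": 0,"dz": -0.06,"roll": 0,"claw": -1},
    {"dx": 0,"dy": 0,"dz": -0.08,"roll": 0,"claw": -1},
    {"dx": 0,"dy": 0,"dz": -0.08,"roll": 0,"claw": -0.25},
    {"dx": 0,"dy": 0,"dz": -0.04,"roll": 0,"claw": 0},
    {"dx": 0,"dy": 0,"dz": 0,"roll": 0,"claw": 0.3},
  ],
)

```text
clock: 7.18
tcp_pos: [0.3867, 0.2855, 0.0167]
orientation: [0.0, -0.116, 0.993, 0.0]
wrist_force: [0.4, -0.0, -0.2]
finger_gap: 0.0553
grip_force: 0.0
```

Request:
send_rows(
  increments=[
    {"dx": 0,"dy": 0,"dz": 0,"roll": 0,"claw": 0.5},
    {"dx": 0,"dy": 0,"dz": 1,"roll": 0,"claw": 0.5},
    {"dx": 0,"dy": 0,"dz": 2.2,"roll": 0,"claw": 1},
    {"dx": 0,"dy": 0,"dz": 3.6,"roll": 0,"claw": 1},
    {"dx": 0,"dy": 0,"dz": 5,"roll": 0,"claw": 1},
  ],
)

```text
clock: 7.8
tcp_pos: [0.3861, 0.2851, 0.1423]
orientation: [-0.0, -0.116, 0.993, 0.0]
wrist_force: [0.1, 0.7, 0.6]
finger_gap: 0.0857
grip_force: 0.0
```

Run:
```python
from g import *
s=st();c=read_camera("side");cv2.imwrite("pics/s4.png",cv2.resize(c["image"][130:220,220:380],None,fx=4,fy=4))
```

```text
t 7.8 tcp [0.3861 0.2851 0.1423] psi 103.3 gap 0.0857 0.0 j6 0.24 [0.1 0.7 0.6]
```

View pics/s4.png

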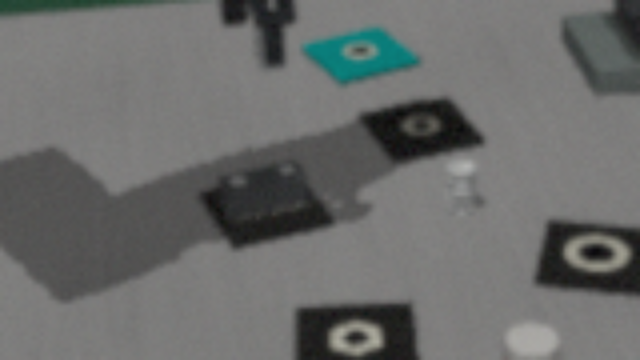

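The jaw lies on its silhouette at crop (262,190). The wide sleeve is next.

Request:
send_rows(
  increments=[
    {"dx": 0,"dy": -1.2,"dz": 0,"roll": -0.3,"claw": 1},
    {"dx": 0.2,"dy": -3,"dz": 0,"roll": -0.6,"claw": 1},
    {"dx": 0.4,"dy": -5,"dz": 0,"roll": -0.9,"claw": 1},
    {"dx": 0.8,"dy": -7,"dz": 0,"roll": -1.2,"claw": 1},
    {"dx": 1.0,"dy": -9,"dz": 0,"roll": -1.5,"claw": 1},
  ],
)

```text
clock: 8.48
tcp_pos: [0.4117, 0.0587, 0.1413]
orientation: [0.0, -0.011, 1.0, 0.0]
wrist_force: [-0.2, -0.6, -0.7]
finger_gap: 0.0854
grip_force: 0.0
```

Request:
send_rows(
  increments=[
    {"dx": 0.3,"dy": -2,"dz": 0,"roll": -0.16,"claw": 1},
    {"dx": 0.5,"dy": -4,"dz": 0,"roll": -0.16,"claw": 1},
    {"dx": 0.72,"dy": -6,"dz": 0,"roll": -0.16,"claw": 1},
    {"dx": 0.72,"dy": -6.63,"dz": -0.8,"roll": -0.16,"claw": 1},
    {"dx": 0.72,"dy": -6.63,"dz": -2,"roll": -0.16,"claw": 1},
  ],
)

```text
clock: 9.1
tcp_pos: [0.4304, -0.1077, 0.0914]
orientation: [0.001, 0.001, 1.0, -0.001]
wrist_force: [1.0, 0.2, -0.4]
finger_gap: 0.0855
grip_force: 0.0
```

```bash
python3 g.py
```

```text
t 9.1 tcp [ 0.4304 -0.1077  0.0914] psi 89.9 gap 0.0855 0.0 j6 -0.42 [ 1.   0.2 -0.4]
```

Request:
send_rows(
  increments=[
    {"dx": 0,"dy": 0,"dz": -1.0,"roll": 0,"claw": 1},
    {"dx": 0,"dy": 0,"dz": -2.0,"roll": 0,"claw": 1},
    {"dx": 0,"dy": 0,"dz": -3.0,"roll": 0,"claw": 1},
    {"dx": 0,"dy": 0,"dz": -3.3,"roll": 0,"claw": 1},
    {"dx": 0,"dy": 0,"dz": -3.3,"roll": 0,"claw": 0.6},
  ],
)

```text
clock: 9.72
tcp_pos: [0.429, -0.1054, 0.0087]
orientation: [-0.0, -0.001, 1.0, 0.0]
wrist_force: [-0.0, -1.2, 0.1]
finger_gap: 0.07
grip_force: 0.0
```

Request:
send_rows(
  increments=[
    {"dx": 0,"dy": 0,"dz": 0,"roll": 0,"claw": 0.2},
    {"dx": 0,"dy": 0,"dz": 0,"roll": 0,"claw": -0.2},
    {"dx": 0,"dy": 0,"dz": 0,"roll": 0,"claw": -1},
    {"dx": 0,"dy": 0,"dz": 0,"roll": 0,"claw": -1},
    {"dx": 0,"dy": 0,"dz": 0,"roll": 0,"claw": -1},
  ],
)

```text
clock: 10.35
tcp_pos: [0.4304, -0.1066, 0.0104]
orientation: [0.001, -0.001, 1.0, -0.001]
wrist_force: [-1.1, -2.0, 5.7]
finger_gap: 0.0501
grip_force: 61.9
```

Request:
send_rows(
  increments=[
    {"dx": 0,"dy": 0,"dz": 0,"roll": 0,"claw": -1},
    {"dx": 0,"dy": 0,"dz": 0.3,"roll": 0,"claw": -1},
    {"dx": 0,"dy": 0,"dz": 1,"roll": 0,"claw": -1},
    {"dx": 0,"dy": 0,"dz": 2,"roll": 0,"claw": -1},
    {"dx": 0,"dy": 0,"dz": 3,"roll": 0,"claw": -1},
  ],
)

```text
clock: 10.98
tcp_pos: [0.4288, -0.1051, 0.0848]
orientation: [-0.0, -0.001, 1.0, 0.0]
wrist_force: [0.8, 0.0, -4.3]
finger_gap: 0.0505
grip_force: 63.2
```

```bash
python3 g.py
```

```text
t 10.975 tcp [ 0.4288 -0.1051  0.0848] psi 90.1 gap 0.0505 63.16405512392521 j6 -0.42 [ 0.8  0.  -4.3]
```

Request:
send_rows(
  increments=[
    {"dx": 0,"dy": 0.4,"dz": 1,"roll": 0,"claw": -1},
    {"dx": 0,"dy": 1.4,"dz": 2.2,"roll": 0,"claw": -1},
    {"dx": 0.5,"dy": 3,"dz": 3,"roll": 0,"claw": -1},
    {"dx": 1.2,"dy": 4.8,"dz": 3,"roll": 0,"claw": -1},
    {"dx": 2.2,"dy": 6.5,"dz": 3,"roll": 0,"claw": -1},
  ],
)

```text
clock: 11.6
tcp_pos: [0.484, 0.0585, 0.1597]
orientation: [0.0, -0.001, 1.0, 0.0]
wrist_force: [-0.2, -0.1, -3.5]
finger_gap: 0.0502
grip_force: 63.4
```

Request:
send_rows(
  increments=[
    {"dx": 1.5,"dy": 1,"dz": 0,"roll": 0,"claw": -1},
    {"dx": 3,"dy": 2,"dz": 0,"roll": 0,"claw": -1},
    {"dx": 4.5,"dy": 3,"dz": 0,"roll": 0,"claw": -1},
    {"dx": 5.7,"dy": 3.7,"dz": 0,"roll": 0,"claw": -1},
    {"dx": 6.22,"dy": 3.96,"dz": -0.3,"roll": 0,"claw": -1},
  ],
)

```text
clock: 12.22
tcp_pos: [0.6409, 0.1572, 0.1512]
orientation: [0.0, -0.001, 1.0, 0.0]
wrist_force: [-0.5, -0.2, -4.5]
finger_gap: 0.0499
grip_force: 63.4
```

Request:
send_rows(
  increments=[
    {"dx": 0,"dy": 0,"dz": -1,"roll": 0,"claw": -1},
    {"dx": 0,"dy": 0,"dz": -2.2,"roll": 0,"claw": -1},
    {"dx": 0,"dy": 0,"dz": -3.4,"roll": 0,"claw": -1},
    {"dx": 0,"dy": 0,"dz": -4.4,"roll": 0,"claw": -1},
    {"dx": 0,"dy": 0,"dz": -4.8,"roll": 0,"claw": -1},
  ],
)

```text
clock: 12.85
tcp_pos: [0.6372, 0.1553, 0.0291]
orientation: [-0.002, -0.0, 1.0, -0.0]
wrist_force: [-0.1, -0.1, -3.8]
finger_gap: 0.0502
grip_force: 63.4
```

```bash
python3 g.py
```

```text
t 12.85 tcp [0.6372 0.1553 0.0291] psi 90.0 gap 0.0502 63.392621241509914 j6 0.12 [-0.1 -0.1 -3.8]
```

Request:
send_rows(
  increments=[
    {"dx": 0,"dy": 0,"dz": -0.25,"roll": 0,"claw": -1},
    {"dx": 0,"dy": 0,"dz": -0.45,"roll": 0,"claw": -1},
    {"dx": 0,"dy": 0,"dz": -0.52,"roll": 0,"claw": -1},
    {"dx": 0,"dy": 0,"dz": -0.54,"roll": 0,"claw": -1},
    {"dx": 0,"dy": 0,"dz": -0.54,"roll": 0,"claw": -1},
  ],
)

```text
clock: 13.48
tcp_pos: [0.6401, 0.156, 0.0186]
orientation: [0.001, -0.001, 1.0, 0.0]
wrist_force: [-1.3, -0.2, -0.7]
finger_gap: 0.0502
grip_force: 63.7
```

```bash
python3 g.py
```

```text
t 13.475 tcp [0.6401 0.156  0.0186] psi 90.1 gap 0.0502 63.6748806014657 j6 0.12 [-1.3 -0.2 -0.7]
```

Touching (the weight is mostly carried by the pad). I'll release and rise.

Request:
send_rows(
  increments=[
    {"dx": 0,"dy": 0,"dz": 0,"roll": 0,"claw": 0.25},
    {"dx": 0,"dy": 0,"dz": 0,"roll": 0,"claw": 0.5},
    {"dx": 0,"dy": 0,"dz": 0,"roll": 0,"claw": 0.8},
    {"dx": 0,"dy": 0,"dz": 0,"roll": 0,"claw": 1},
    {"dx": 0,"dy": 0,"dz": 0.2,"roll": 0,"claw": 1},
  ],
)

```text
clock: 14.1
tcp_pos: [0.6394, 0.1559, 0.0226]
orientation: [-0.0, -0.001, 1.0, 0.0]
wrist_force: [-0.2, 0.6, -0.2]
finger_gap: 0.0858
grip_force: 0.0
```

Request:
send_rows(
  increments=[
    {"dx": 0,"dy": 0,"dz": 1,"roll": 0,"claw": 1},
    {"dx": 0,"dy": 0,"dz": 2.2,"roll": 0,"claw": 1},
    {"dx": 0,"dy": 0,"dz": 3.5,"roll": 0,"claw": 1},
    {"dx": 0,"dy": -1,"dz": 4.6,"roll": 0,"claw": 1},
    {"dx": 0,"dy": -2.8,"dz": 5,"roll": 0,"claw": 1},
  ],
)

```text
clock: 14.72
tcp_pos: [0.641, 0.0867, 0.1507]
orientation: [0.002, -0.002, 1.0, 0.0]
wrist_force: [0.3, 0.2, -1.4]
finger_gap: 0.0854
grip_force: 0.0
```

```bash
python3 g.py
```

```text
t 14.725 tcp [0.641  0.0867 0.1507] psi 90.2 gap 0.0854 0.0 j6 0.01 [ 0.3  0.2 -1.4]
```

Request:
send_rows(
  increments=[
    {"dx": 0.1,"dy": -2,"dz": 0,"roll": 0,"claw": 1},
    {"dx": 0.3,"dy": -4,"dz": 0,"roll": 0,"claw": 1},
    {"dx": 0.5,"dy": -6,"dz": 0,"roll": 0,"claw": 1},
    {"dx": 0.63,"dy": -8,"dz": 0,"roll": 0,"claw": 0.9},
    {"dx": 0.63,"dy": -9.26,"dz": -0.6,"roll": 0,"claw": 0.8},
  ],
)

```text
clock: 15.35
tcp_pos: [0.6566, -0.1485, 0.1344]
orientation: [0.002, 0.0, 1.0, -0.001]
wrist_force: [0.1, 0.3, -0.3]
finger_gap: 0.077
grip_force: 0.0
```

Request:
send_rows(
  increments=[
    {"dx": 0,"dy": 0,"dz": -1,"roll": 0,"claw": 0.8},
    {"dx": 0,"dy": 0,"dz": -2,"roll": 0,"claw": 0.8},
    {"dx": 0,"dy": 0,"dz": -3.2,"roll": 0,"claw": 0.8},
    {"dx": 0,"dy": 0,"dz": -4.4,"roll": 0,"claw": 0.8},
    {"dx": 0,"dy": 0,"dz": -5.04,"roll": 0,"claw": 0.8},
  ],
)

```text
clock: 15.98
tcp_pos: [0.6546, -0.1452, 0.0053]
orientation: [-0.001, -0.001, 1.0, 0.0]
wrist_force: [0.5, -0.6, 0.4]
finger_gap: 0.0772
grip_force: 0.0
```

Request:
send_rows(
  increments=[
    {"dx": 0,"dy": 0,"dz": 0,"roll": 0,"claw": 0.4},
    {"dx": 0,"dy": 0,"dz": 0,"roll": 0,"claw": 0.1},
    {"dx": 0,"dy": 0,"dz": 0,"roll": 0,"claw": -0.2},
    {"dx": 0,"dy": 0,"dz": 0,"roll": 0,"claw": -1},
    {"dx": 0,"dy": 0,"dz": 0,"roll": 0,"claw": -1},
  ],
)

```text
clock: 16.6
tcp_pos: [0.6569, -0.146, 0.0089]
orientation: [0.002, -0.001, 1.0, -0.001]
wrist_force: [-0.3, -0.3, 5.8]
finger_gap: 0.0367
grip_force: 61.2
```

Request:
send_rows(
  increments=[
    {"dx": 0,"dy": 0,"dz": 0,"roll": 0,"claw": -1},
    {"dx": 0,"dy": 0,"dz": 0,"roll": 0,"claw": -1},
    {"dx": 0,"dy": 0,"dz": 0.4,"roll": 0,"claw": -1},
    {"dx": 0,"dy": 0,"dz": 1.2,"roll": 0,"claw": -1},
    {"dx": 0,"dy": 0,"dz": 2,"roll": 0,"claw": -1},
  ],
)

```text
clock: 17.23
tcp_pos: [0.6547, -0.1453, 0.057]
orientation: [-0.001, -0.001, 1.0, 0.0]
wrist_force: [-0.6, -0.2, -2.3]
finger_gap: 0.0367
grip_force: 60.3
```

Run:
```python
from g import *
s=st();c=read_camera("side");cv2.imwrite("pics/s5.png",cv2.resize(c["image"][130:280,270:450],None,fx=4,fy=4))
```

```text
t 17.225 tcp [ 0.6547 -0.1453  0.057 ] psi 90.1 gap 0.0367 60.278445426374674 j6 -0.34 [-0.6 -0.2 -2.3]
```

View pics/s5.png

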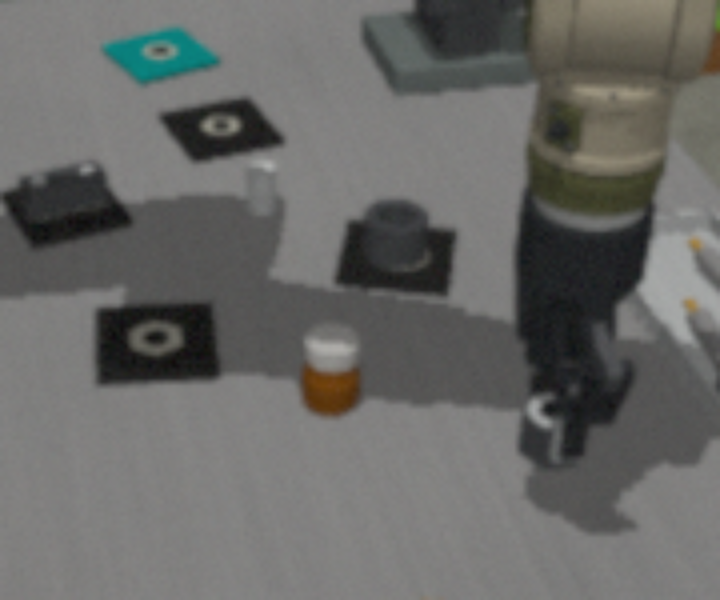

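The nut is held squarely, the jar is still standing, and the wide sleeve is on its pad. Next I carry the nut high over to its pad.

Request:
send_rows(
  increments=[
    {"dx": 0,"dy": 0,"dz": 1.2,"roll": 0,"claw": -1},
    {"dx": -0.5,"dy": 0,"dz": 2.6,"roll": 0,"claw": -1},
    {"dx": -1.5,"dy": 0.4,"dz": 3.8,"roll": 0,"claw": -1},
    {"dx": -3,"dy": 1.2,"dz": 4,"roll": 0,"claw": -1},
    {"dx": -4.5,"dy": 2.5,"dz": 4,"roll": 0,"claw": -1},
  ],
)

```text
clock: 17.9
tcp_pos: [0.5423, -0.0832, 0.1573]
orientation: [0.001, 0.0, 1.0, -0.0]
wrist_force: [0.6, 0.1, -2.3]
finger_gap: 0.0369
grip_force: 60.5
```

Request:
send_rows(
  increments=[
    {"dx": -1.3,"dy": 1.5,"dz": 0,"roll": 0,"claw": -1},
    {"dx": -2.6,"dy": 3,"dz": 0,"roll": 0,"claw": -1},
    {"dx": -3.8,"dy": 4.6,"dz": 0,"roll": 0,"claw": -1},
    {"dx": -4.3,"dy": 5.9,"dz": 0,"roll": 0,"claw": -1},
    {"dx": -4.45,"dy": 6.46,"dz": -0.4,"roll": 0,"claw": -1},
  ],
)

```text
clock: 18.52
tcp_pos: [0.4311, 0.0798, 0.1471]
orientation: [0.001, -0.002, 1.0, 0.0]
wrist_force: [0.1, -1.0, -2.3]
finger_gap: 0.0373
grip_force: 60.5
```

Request:
send_rows(
  increments=[
    {"dx": 0,"dy": 0,"dz": -1.2,"roll": 0,"claw": -1},
    {"dx": 0,"dy": 0,"dz": -2.6,"roll": 0,"claw": -1},
    {"dx": 0,"dy": 0,"dz": -4,"roll": 0,"claw": -1},
    {"dx": 0,"dy": 0,"dz": -4.8,"roll": 0,"claw": -1},
    {"dx": 0,"dy": 0,"dz": -5.1,"roll": 0,"claw": -1},
  ],
)

```text
clock: 19.15
tcp_pos: [0.4308, 0.0781, 0.0176]
orientation: [-0.001, -0.0, 1.0, -0.0]
wrist_force: [-0.1, -0.8, -2.4]
finger_gap: 0.0367
grip_force: 60.4
```

Request:
send_rows(
  increments=[
    {"dx": 0,"dy": 0,"dz": -0.04,"roll": 0,"claw": -1},
    {"dx": 0,"dy": 0,"dz": -0.08,"roll": 0,"claw": -1},
    {"dx": 0,"dy": 0,"dz": -0.12,"roll": 0,"claw": -1},
    {"dx": 0,"dy": 0,"dz": -0.12,"roll": 0,"claw": -1},
    {"dx": 0,"dy": 0,"dz": -0.12,"roll": 0,"claw": -1},
  ],
)

```text
clock: 19.77
tcp_pos: [0.4323, 0.0785, 0.0168]
orientation: [0.001, -0.001, 1.0, -0.0]
wrist_force: [-0.2, -0.3, 1.0]
finger_gap: 0.0368
grip_force: 60.7
```

Request:
send_rows(
  increments=[
    {"dx": 0,"dy": 0,"dz": 0,"roll": 0,"claw": 0},
    {"dx": 0,"dy": 0,"dz": 0,"roll": 0,"claw": 0.2},
    {"dx": 0,"dy": 0,"dz": 0,"roll": 0,"claw": 0.5},
    {"dx": 0,"dy": 0,"dz": 0.2,"roll": 0,"claw": 0.8},
    {"dx": 0,"dy": 0,"dz": 0.8,"roll": 0,"claw": 0.8},
  ],
)

```text
clock: 20.4
tcp_pos: [0.431, 0.0784, 0.0362]
orientation: [-0.001, -0.001, 1.0, 0.0]
wrist_force: [-0.1, -0.1, 0.1]
finger_gap: 0.0767
grip_force: 0.0
```

Request:
send_rows(
  increments=[
    {"dx": 0,"dy": 0,"dz": 1.4,"roll": 0,"claw": 0.8},
    {"dx": 0,"dy": 0,"dz": 2.8,"roll": 0,"claw": 0.8},
    {"dx": 0,"dy": -1,"dz": 4,"roll": 0,"claw": 0.8},
    {"dx": 0,"dy": -3,"dz": 4.5,"roll": 0,"claw": 0.8},
    {"dx": 0,"dy": -5,"dz": 4.5,"roll": 0,"claw": 0.8},
  ],
)

```text
clock: 21.02
tcp_pos: [0.4328, -0.0479, 0.1507]
orientation: [0.002, -0.001, 1.0, -0.001]
wrist_force: [1.1, 0.7, -0.3]
finger_gap: 0.0767
grip_force: 0.0
```

```bash
python3 g.py
```

```text
t 21.025 tcp [ 0.4328 -0.0479  0.1507] psi 90.2 gap 0.0767 0.0 j6 -0.3 [ 1.1  0.7 -0.3]
```

Request:
send_rows(
  increments=[
    {"dx": 0.4,"dy": -2,"dz": 0,"roll": 0,"claw": 0.6},
    {"dx": 0.8,"dy": -4,"dz": 0,"roll": 0,"claw": 0.6},
    {"dx": 1.2,"dy": -6,"dz": 0,"roll": 0,"claw": 0.6},
    {"dx": 1.6,"dy": -8,"dz": 0,"roll": 0,"claw": 0.6},
    {"dx": 2,"dy": -10,"dz": 0,"roll": 0,"claw": 0.6},
  ],
)

```text
clock: 21.65
tcp_pos: [0.4818, -0.2983, 0.1492]
orientation: [0.0, -0.0, 1.0, -0.0]
wrist_force: [0.6, 1.1, 0.8]
finger_gap: 0.0684
grip_force: 0.0
```

Request:
send_rows(
  increments=[
    {"dx": 0.8,"dy": -1.8,"dz": 0,"roll": 0,"claw": 0.6},
    {"dx": 1.37,"dy": -3.1,"dz": 0,"roll": 0,"claw": 0.6},
    {"dx": 1.37,"dy": -3.33,"dz": -0.8,"roll": 0,"claw": 0.6},
    {"dx": 1.37,"dy": -3.33,"dz": -2,"roll": 0,"claw": 0.6},
    {"dx": 1.37,"dy": -3.33,"dz": -2.8,"roll": 0,"claw": 0.6},
  ],
)

```text
clock: 22.28
tcp_pos: [0.5154, -0.3796, 0.0774]
orientation: [-0.001, -0.0, 1.0, 0.001]
wrist_force: [-0.3, 0.2, 0.7]
finger_gap: 0.0685
grip_force: 0.0
```

Run:
```python
from g import *
s=st();c=read_camera("side");t=read_camera("top")
cv2.imwrite("pics/s6.png",np.hstack([cv2.resize(c["image"][250:390,300:430],(520,560)),cv2.resize(t["image"][160:260,460:530],(280,560))[:, :280]]))
cv2.imwrite("pics/t6.png",t["image"])
```

```text
t 22.275 tcp [ 0.5154 -0.3796  0.0774] psi 90.0 gap 0.0685 0.0 j6 -0.76 [-0.3  0.2  0.7]
```

View pics/s6.png

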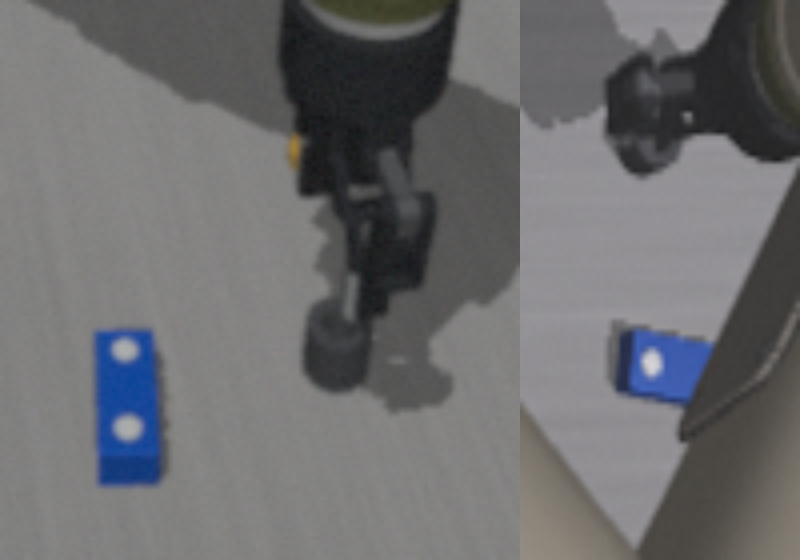

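Run:
```python
from h import *
s=read_camera("side")
for p in [(.5154,-.416,.082),(.5154,-.343,.082),(.5159,-.3794,.036),(.5159,-.3794,0)]: print(p,np.round(proj(s,p),1))
for z,u,v in [(.036,383.5,326.5),(0,384.5,341)]: print(ray(s,u,v,z))
```

```text
(0.5154, -0.416, 0.082) [390.7 327.4]
(0.5154, -0.343, 0.082) [379.2 298.2]
(0.5159, -0.3794, 0.036) [383.1 327.3]
(0.5159, -0.3794, 0) [381.7 338.5]
[ 0.51730916 -0.37764507  0.036     ]
[ 0.51966386 -0.38631111  0.        ]
```

The finger and sleeve projections agree to within about 1 px. I'll descend and grip.

Request:
send_rows(
  increments=[
    {"dx": 0,"dy": 0,"dz": -1.0,"roll": 0,"claw": 0.6},
    {"dx": 0,"dy": 0,"dz": -2.0,"roll": 0,"claw": 0.6},
    {"dx": 0,"dy": 0,"dz": -2.6,"roll": 0,"claw": 0.6},
    {"dx": 0,"dy": 0,"dz": -2.8,"roll": 0,"claw": 0.4},
    {"dx": 0,"dy": 0,"dz": -2.8,"roll": 0,"claw": 0.1},
  ],
)

```text
clock: 23.05
tcp_pos: [0.5163, -0.38, 0.0094]
orientation: [0.0, -0.001, 1.0, -0.0]
wrist_force: [-0.6, 0.4, 0.4]
finger_gap: 0.0469
grip_force: 0.0
```

Request:
send_rows(
  increments=[
    {"dx": 0,"dy": 0,"dz": 0,"roll": 0,"claw": -0.1},
    {"dx": 0,"dy": 0,"dz": 0,"roll": 0,"claw": -0.3},
    {"dx": 0,"dy": 0,"dz": 0,"roll": 0,"claw": -1},
    {"dx": 0,"dy": 0,"dz": 0,"roll": 0,"claw": -1},
    {"dx": 0,"dy": 0,"dz": 0,"roll": 0,"claw": -1},
  ],
)

```text
clock: 23.68
tcp_pos: [0.5169, -0.3808, 0.0105]
orientation: [0.001, -0.001, 1.0, -0.001]
wrist_force: [-1.0, -0.5, 5.9]
finger_gap: 0.0322
grip_force: 59.3
```

Request:
send_rows(
  increments=[
    {"dx": 0,"dy": 0,"dz": 0,"roll": 0,"claw": -1},
    {"dx": 0,"dy": 0,"dz": 0.4,"roll": 0,"claw": -1},
    {"dx": 0,"dy": 0,"dz": 1.4,"roll": 0,"claw": -1},
    {"dx": 0,"dy": 0,"dz": 2.8,"roll": 0,"claw": -1},
    {"dx": 0,"dy": 0,"dz": 4,"roll": 0,"claw": -1},
  ],
)

```text
clock: 24.3
tcp_pos: [0.5158, -0.3794, 0.1101]
orientation: [-0.0, -0.001, 1.0, 0.0]
wrist_force: [0.8, -0.2, -2.4]
finger_gap: 0.0328
grip_force: 59.7
```

```bash
python3 g.py
```

```text
t 24.3 tcp [ 0.5158 -0.3794  0.1101] psi 90.1 gap 0.0328 59.70293015241623 j6 -0.76 [ 0.8 -0.2 -2.4]
```

Request:
send_rows(
  increments=[
    {"dx": 0,"dy": 0.8,"dz": 1.2,"roll": 0,"claw": -1},
    {"dx": 0,"dy": 2.2,"dz": 2.4,"roll": 0,"claw": -1},
    {"dx": 0,"dy": 4,"dz": 2.4,"roll": 0,"claw": -1},
    {"dx": 0,"dy": 6,"dz": 2.4,"roll": 0,"claw": -1},
    {"dx": 0,"dy": 8,"dz": 2.4,"roll": 0,"claw": -1},
  ],
)

```text
clock: 24.92
tcp_pos: [0.5155, -0.1781, 0.1691]
orientation: [-0.0, -0.0, 1.0, 0.0]
wrist_force: [0.7, 0.8, -1.2]
finger_gap: 0.0327
grip_force: 59.8
```

Request:
send_rows(
  increments=[
    {"dx": 0,"dy": 2.2,"dz": 0,"roll": 0,"claw": -1},
    {"dx": 0,"dy": 4.4,"dz": 0,"roll": 0,"claw": -1},
    {"dx": 0,"dy": 6.6,"dz": 0,"roll": 0,"claw": -1},
    {"dx": 0,"dy": 8.8,"dz": 0,"roll": 0,"claw": -1},
    {"dx": 0,"dy": 11,"dz": 0,"roll": 0,"claw": -1},
  ],
)

```text
clock: 25.55
tcp_pos: [0.5153, 0.0971, 0.1691]
orientation: [-0.0, -0.001, 1.0, 0.0]
wrist_force: [0.5, -0.2, -1.9]
finger_gap: 0.033
grip_force: 59.8
```

Request:
send_rows(
  increments=[
    {"dx": 0.2,"dy": 2.2,"dz": 0,"roll": 0,"claw": -1},
    {"dx": 0.4,"dy": 4.4,"dz": 0,"roll": 0,"claw": -1},
    {"dx": 0.6,"dy": 6.6,"dz": 0,"roll": 0,"claw": -1},
    {"dx": 0.8,"dy": 8.8,"dz": 0,"roll": 0,"claw": -1},
    {"dx": 1,"dy": 10.6,"dz": 0,"roll": 0,"claw": -1},
  ],
)

```text
clock: 26.18
tcp_pos: [0.5403, 0.3624, 0.1689]
orientation: [-0.0, -0.001, 1.0, 0.0]
wrist_force: [0.4, -0.0, -1.4]
finger_gap: 0.0329
grip_force: 59.8
```

Request:
send_rows(
  increments=[
    {"dx": 0,"dy": 1.2,"dz": 0,"roll": 0,"claw": -1},
    {"dx": 0,"dy": 1.57,"dz": -1,"roll": 0,"claw": -1},
    {"dx": 0,"dy": 1.57,"dz": -2.2,"roll": 0,"claw": -1},
    {"dx": 0,"dy": 1.57,"dz": -3.5,"roll": 0,"claw": -1},
    {"dx": 0,"dy": 1.57,"dz": -4.6,"roll": 0,"claw": -1},
  ],
)

```text
clock: 26.8
tcp_pos: [0.54, 0.3992, 0.0524]
orientation: [-0.001, -0.001, 1.0, -0.0]
wrist_force: [-0.4, 0.9, -1.9]
finger_gap: 0.0329
grip_force: 59.8
```

```bash
python3 g.py
```

```text
t 26.8 tcp [0.54   0.3992 0.0524] psi 90.1 gap 0.0329 59.832417368888855 j6 0.52 [-0.4  0.9 -1.9]
```

Request:
send_rows(
  increments=[
    {"dx": 0,"dy": 0,"dz": -0.7,"roll": 0,"claw": -1},
    {"dx": 0,"dy": 0,"dz": -1.2,"roll": 0,"claw": -1},
    {"dx": 0,"dy": 0,"dz": -1.38,"roll": 0,"claw": -1},
    {"dx": 0,"dy": 0,"dz": -1.44,"roll": 0,"claw": -1},
    {"dx": 0,"dy": 0,"dz": -1.44,"roll": 0,"claw": -1},
  ],
)

```text
clock: 27.42
tcp_pos: [0.5416, 0.3998, 0.0188]
orientation: [0.001, -0.001, 1.0, 0.0]
wrist_force: [-0.3, 0.4, -1.0]
finger_gap: 0.0327
grip_force: 59.8
```

```bash
python3 g.py
```

```text
t 27.425 tcp [0.5416 0.3998 0.0188] psi 90.1 gap 0.0327 59.81892138719559 j6 0.52 [-0.3  0.4 -1. ]
```

Just touching, so I'll release, rise and back away from the view.

Request:
send_rows(
  increments=[
    {"dx": 0,"dy": 0,"dz": -0.03,"roll": 0,"claw": -1},
    {"dx": 0,"dy": 0,"dz": -0.03,"roll": 0,"claw": -0.1},
    {"dx": 0,"dy": 0,"dz": 0,"roll": 0,"claw": 0.2},
    {"dx": 0,"dy": 0,"dz": 0,"roll": 0,"claw": 0.5},
    {"dx": 0,"dy": 0,"dz": 0.2,"roll": 0,"claw": 0.5},
  ],
)

```text
clock: 28.05
tcp_pos: [0.5406, 0.3992, 0.0225]
orientation: [-0.0, -0.001, 1.0, -0.0]
wrist_force: [0.9, -0.0, 0.6]
finger_gap: 0.0641
grip_force: 0.0
```

Request:
send_rows(
  increments=[
    {"dx": 0,"dy": 0,"dz": 1,"roll": 0,"claw": 0.5},
    {"dx": 0,"dy": 0,"dz": 2.2,"roll": 0,"claw": 0.5},
    {"dx": 0,"dy": 0,"dz": 3.8,"roll": 0,"claw": 0.5},
    {"dx": 0,"dy": -1.5,"dz": 5,"roll": 0,"claw": 0.5},
    {"dx": 0,"dy": -3.5,"dz": 5.5,"roll": 0,"claw": 0.5},
  ],
)

```text
clock: 28.68
tcp_pos: [0.5421, 0.3125, 0.163]
orientation: [0.002, -0.002, 1.0, 0.001]
wrist_force: [-0.3, -0.5, 0.1]
finger_gap: 0.0642
grip_force: 0.0
```

Request:
send_rows(
  increments=[
    {"dx": 0,"dy": -2.2,"dz": 0,"roll": 0,"claw": 0.5},
    {"dx": 0,"dy": -4.4,"dz": 0,"roll": 0,"claw": 0.5},
    {"dx": 0,"dy": -6.6,"dz": 0,"roll": 0,"claw": 0.5},
    {"dx": 0,"dy": -8.8,"dz": 0,"roll": 0,"claw": 0.5},
    {"dx": 0,"dy": -11,"dz": 0,"roll": 0,"claw": 0.5},
  ],
)

```text
clock: 29.3
tcp_pos: [0.541, 0.0353, 0.1609]
orientation: [0.001, -0.001, 1.0, 0.0]
wrist_force: [0.2, -0.5, 0.2]
finger_gap: 0.0636
grip_force: 0.0
```

Request:
send_rows(
  increments=[
    {"dx": 0,"dy": -2.2,"dz": 0,"roll": 0,"claw": 0.5},
    {"dx": 0,"dy": -4.4,"dz": 0,"roll": 0,"claw": 0.5},
    {"dx": 0,"dy": -6.6,"dz": 0,"roll": 0,"claw": 0.5},
    {"dx": 0,"dy": -8.8,"dz": 0,"roll": 0,"claw": 0.5},
    {"dx": 0,"dy": -11,"dz": 0,"roll": 0,"claw": 0.5},
  ],
)

```text
clock: 29.92
tcp_pos: [0.5409, -0.2399, 0.1609]
orientation: [0.0, -0.001, 1.0, -0.0]
wrist_force: [0.0, 0.9, 0.1]
finger_gap: 0.0642
grip_force: 0.0
```

Request:
send_rows(
  increments=[
    {"dx": 0,"dy": -0.5,"dz": 0,"roll": 0,"claw": 0.5},
    {"dx": 0,"dy": -0.5,"dz": 0,"roll": 0,"claw": 0.5},
    {"dx": 0,"dy": -0.5,"dz": 0,"roll": 0,"claw": 0.5},
    {"dx": 0,"dy": -0.5,"dz": 0,"roll": 0,"claw": 0.5},
    {"dx": 0,"dy": -0.5,"dz": 0,"roll": 0,"claw": 0.5},
  ],
)

```text
clock: 30.55
tcp_pos: [0.5412, -0.2494, 0.1605]
orientation: [0.0, -0.001, 1.0, 0.0]
wrist_force: [-1.3, 0.5, 0.2]
finger_gap: 0.0638
grip_force: 0.0
```

Run:
```python
from g import *
s=st();c=read_camera("top");cv2.imwrite("pics/t7.png",cv2.resize(c["image"][110:260,170:370],None,fx=4,fy=4))
for k,p in dict(wide=(.6396,.1564,.044),narrow=(.541,.3998,.044),nut=(.4315,.0789,.038),jaw=(.3853,.2851,.036),jar=(.5437,-.0094,.055)).items():
    u,v=proj(c,p);print(k,round((u+.4-170)*4),round((v+.4-110)*4))
```

```text
t 30.55 tcp [ 0.5412 -0.2494  0.1605] psi 90.2 gap 0.0638 0.0 j6 -0.57 [-1.3  0.5  0.2]
wide 482 122
narrow 112 275
nut 604 434
jaw 288 511
jar 737 258
```

View pics/t7.png

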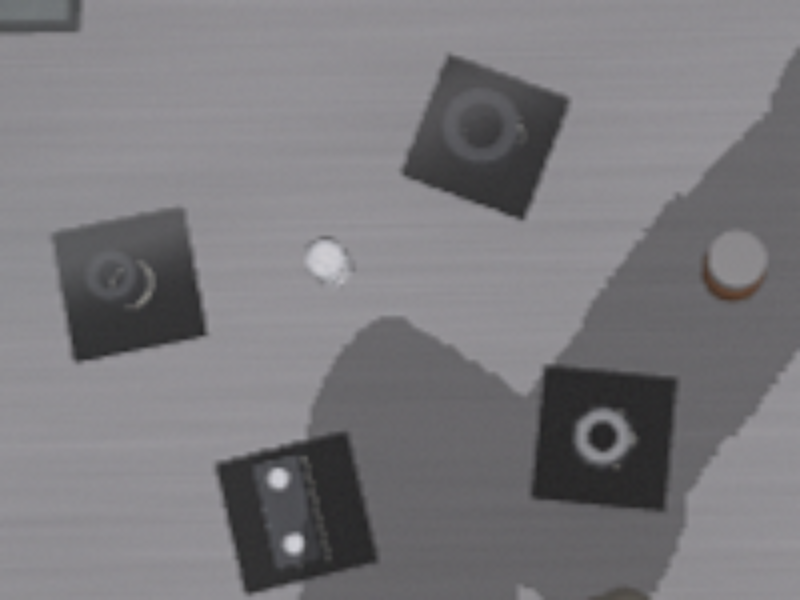

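All four parts are within about 2 mm of the expected top-centre pixels: wide (482,124) against (482,122), narrow (112,276) against (112,275), nut (603,436) against (604,434), and jaw (286,511) against (288,511). The jar, at crop (737,258), hasn't moved, so I'm handing in.

```bash
python3 -c "
from workcell import hand_in
print(hand_in())"
```

```text
the job is handed in; nothing more can be done
None
```

I placed all four parts on their matching pads and handed the job in at about 31 s: the last picture showed each within a few millimetres of centre and the jar unmoved, but the hand-in gave no verdict.

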